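# Pack the fired beaker and close the carton

## Task

Stand the straight terracotta beaker upright in the empty cell of the carton, setting it down gently and letting go. Then fold both short end flaps of the carton fully down, and only after that, with the end flaps down, fold both long side flaps fully down over them. Leave the jar already in the carton and everything else on the table undisturbed.

Things in the scene. Friction and masses are not known exactly. Their poses are not given: they have to be found in the camera images.
- carton: Brown cardboard carton, fixed on the table, 144 (its x) x 220 (its y) x 100 mm high, walls and floor 3 mm. A 3 mm divider across y = 0 (top 73 mm above the table) makes two cells, left (+y) and right (-y), each 138 x 105 mm inside. Origin: centre of the underside; z up; x points roughly away from the robot. Four flaps, all open and leaning outward at the start.
- pad: Cork pad, 110 x 80 x 5 mm, lying fixed on the floor of the empty cell and centred in it (underside 3 mm, top 8 mm above the table); the beaker goes on it. Origin: centre of its underside. The pad may be in either cell.
- beaker: Straight-sided round open terracotta beaker without a handle, 56 mm diameter, 80 mm high, wall 5 mm, about 180 g, upright on the table at the robot's right. Origin: centre of its underside, z up.
- end_flap_left (a joint): Short end flap, 136 mm wide, hinged at carton y = +110 mm, height 100 mm. Angle in rad: 0 = folded fully in, lying level over the opening (its stop); 1.57 = standing upright; more = leaning outward. Stays where it is left; stiff crease that needs under 1 N at the edge.
- end_flap_right (a joint): Short end flap, 136 mm wide, hinged at carton y = -110 mm, height 100 mm. Angle in rad: 0 = folded fully in, lying level over the opening (its stop); 1.57 = standing upright; more = leaning outward. Stays where it is left; stiff crease that needs under 1 N at the edge.
- side_flap_near (a joint): Long side flap nearest the robot, 218 mm wide, hinged at carton x = -72 mm, height 104 mm. Angle in rad: 0 = folded fully in, lying level over the opening (its stop); 1.57 = standing upright; more = leaning outward. Stays where it is left; stiff crease that needs under 1 N at the edge.
- side_flap_far (a joint): Long side flap farthest from the robot, 218 mm wide, hinged at carton x = +72 mm, height 104 mm. Angle in rad: 0 = folded fully in, lying level over the opening (its stop); 1.57 = standing upright; more = leaning outward. Stays where it is left; stiff crease that needs under 1 N at the edge.
- end_flap_left_edge (a point): Cardboard flap 72 mm from crease to free edge and 3 mm thick. Point: the middle of its free edge (mid-thickness).
- end_flap_right_edge (a point): Cardboard flap 72 mm from crease to free edge and 3 mm thick. Point: the middle of its free edge (mid-thickness).
- side_flap_near_edge (a point): Cardboard flap 72 mm from crease to free edge and 3 mm thick. Point: the middle of its free edge (mid-thickness).
- side_flap_far_edge (a point): Cardboard flap 72 mm from crease to free edge and 3 mm thick. Point: the middle of its free edge (mid-thickness).
- packed_jar: White lidded jar, 64 mm diameter, 72 mm high, already standing in the other cell; leave it. Origin: centre of its underside.
- mug: White mug with a handle, 80 mm diameter, 85 mm high; bystander. Origin: centre of its underside.
- bowl: Terracotta bowl, 120 mm diameter, 50 mm high; bystander. Origin: centre of its underside.
- glaze_jar: Labelled jar, 64 mm diameter, 70 mm high; bystander. Origin: centre of its underside.
- tape_roll: Roll of packing tape lying flat, 104 mm outside diameter, 48 mm high; bystander. Origin: centre of its underside.
- dish: Small terracotta dish, 100 mm diameter, 30 mm high; bystander. Origin: centre of its underside.
- brush: Long-handled brush lying on the table; bystander. Its x runs along it.
There are look-alikes about, which are no part of the job. Of the things like the pad, leave any that is blue, pink or turquoise; of the rest the larger one is meant.

How it is judged (in metres and radians):
On the way, in this order (a step that is already met when the one before it is completed fails the run):
1. the beaker stands upright on the pad in the empty cell, released, with all four flaps still open (over 0.8 rad) (horizontal distance between beaker and pad below 0.055 m and z of beaker in the frame of pad below 0.012 m and angle between beaker's own z axis and vertical below 0.15 rad and linear speed of beaker below 0.03 m/s and contact force between the fingers and beaker below 0.2 N and value of joint each of end_flap_left, end_flap_right, side_flap_near, side_flap_far above 0.8 rad), for 0.2 s.
2. both end flaps are folded down (within 0.15 rad of level) while both side flaps are still up (over 0.8 rad) (value of joint each of end_flap_left, end_flap_right below 0.15 rad and value of joint each of side_flap_near, side_flap_far above 0.8 rad), for 0.2 s.
At the end, for the whole second after the job is handed in: All four flaps are within 0.15 rad of level; the beaker stands upright (within 0.15 rad) and at rest on the pad in the cell that was empty, within 55 mm of the pad's centre, untouched (horizontal distance between beaker and pad below 0.055 m and z of beaker in the frame of pad below 0.012 m and angle between beaker's own z axis and vertical below 0.15 rad and linear speed of beaker below 0.03 m/s and contact force between the fingers and beaker below 0.2 N and value of joint each of end_flap_left, end_flap_right, side_flap_near, side_flap_far below 0.15 rad).
It fails at once if a bystander is moved by more than 30 mm (distance of any of packed_jar, mug, bowl, glaze_jar, tape_roll, dish, brush from where it was at the start of the episode above 0.03 m).
It fails at once if the beaker is let fall into the carton (loose and faster than 0.55 m/s, a free fall of about 15 mm) (horizontal distance between beaker and pad below 0.07 m and z of beaker in the frame of carton below 0.1 m and contact force between the fingers and beaker below 0.2 N and linear speed of beaker above 0.55 m/s).
It fails at once if the beaker is rammed into the carton (over 60 N) (contact force between beaker and pad above 60 N or contact force between beaker and carton above 60 N).
It also fails if it takes over 61 s, if anything falls off the work surface, if the arm or the gripper's body presses on something with over 40 N, if the wrist force passes 120 N, or if a joint passes its speed limit or range.

## Robot

A 6-joint arm with a two-finger parallel gripper is mounted at the origin on the work surface. World frame = base frame: x ahead of the robot, y to its left, z up, the work surface at z = 0. Lengths are in mm, angles in rad, forces in N, time in s.
With the tool pointing down it reaches from about 250 to 775 mm from the base axis. Payload 8.9 kg.
Tool frame: the origin (TCP) lies midway between the tips of the shut fingers; the grasp point (between the pads) lies 19 mm behind it; z points along the fingers, y is the line along which they close (so a half turn about z gives the same grasp; the last joint's range is limited). The gripper opens to 85 mm and grips with 20 to 120 N. Pads are 22 mm wide; open, the fingers measure 114 mm over their backs; the gripper's body (76 mm by 85 mm) begins 54 mm behind the grasp point. The pads swing forward as they close: fully open they stand 13 mm farther back than shut.
Start: joints at [1.105, 0.291, -0.153, 1.127, 0, 1.431], TCP at [168.526, 497.215, 231.305] pointing down, gripper open.
Joint ranges: [-2.52, 2.52], [-0.91, 1.74], [-1.3, 1.37], [-1.96, 2.02], [-1.52, 1.47], [-3.14, 3.14]. Speed limits (rad/s): [2.22, 2.22, 2.79, 3.14, 3.14, 3.14].

## Interface

Orientations are given as a 3x3 rotation matrix whose columns are the frame's x, y, z axes.
In Python, from plant import status, cams, manip gives the robot as it stands.
- The arm moves only by the tool carry_out, never from a script. Its argument "rows" is text: rows parted by semicolons, each of 7 numbers parted by spaces: the shift along the world's x, y, z in m, then the turn, a rotation vector about the world's x, y, z in rad, then the opening in per cent of the stroke, from 0 (shut) to 100 (fully open). A call has 1 to 8 rows; each row is the pose to reach, as a shift and turn from the pose commanded when the call began; what a row does not reach only later rows make up. A row lasts 1/10 s, in which the tool goes at most 50 mm and 8.59 degrees, less where a joint would pass 70% of its speed; a pose out of reach is approached as far as the arm can. A call with a gripper value outside its range is refused whole. The fingers move at their own pace and stop on an object; "force" is the grip in N (left out, the last holds). Time passes only in rows, so rows that repeat a pose let the fingers close. It gives the time, the measured TCP pose, the force, the opening and the grip force at its end, in the units of the state.
- status.read_state(): the state, without advancing time (a new reading comes with each control period).
- cams.get_image(name): name is "scene" or "top" or "wrist"; returns the picture (400x640x3 uint8, red, green, blue); there is no depth.
- cams.calibration(name): a dict with "camera_matrix" (3x3 intrinsics, pixels), "R" (3x3) and "t" (3): a world point X has camera coordinates R X + t; the wrist camera has in their place "T_tool_cam" (4x4, takes a point from camera to tool coordinates, whose origin is the TCP and whose axes are the flange's). Camera axes: x right, y down, z forward; pixel columns grow to the right and rows downward; lengths in mm; the calibration is good to about 2 mm. A picture is of the moment at which its call begins: read the wrist's pose just before it. calibration takes no time and is no camera call.
- manip.sign_off(): hands the job in; it is judged then, once.
The state is a dict: "t": time; "q": joint angles; "qvel": joint speeds; "joint_efforts": joint torques, N m; "tcp_pos": TCP position; "tcp_rot": TCP orientation; "contact_force": force on the tool from outside, world axes, zero at the start; "torque": the same for the moment, N m; "width": finger opening in mm; "gripper_force": force on a finger pad.
Only numpy, scipy, OpenCV 4.12 (cv2) and the standard library are available. Lean on these libraries where they do the work, as an engineer would, in place of code of your own. Each camera call takes 0.05 s, during which the arm holds its last target. There are 200 camera calls.

## Working session

There is one attempt and no reset: what is moved stays moved. The work goes in short steps, Python scripts to look and compute and a tool call to move; the robot and the scene stay as the last step left them, time stands still between calls to the robot, and variables do not carry over. Pictures are saved under pics/ and viewed, at most 10 in all, crops included, and the job is handed in when it is done.

Besides the shell and the picture viewer there is one more tool, called after "Request:" as name(argument=value, ...) on one line, values as JSON. carry_out: Moves the arm, as the interface text tells. Its arguments: {"type":"object","properties":{"rows":{"type":"string"},"force":{"type":"number"}},"required":["rows"]}

```bash
mkdir -p pics; ls; python3 - <<'E'
from plant import status, cams, manip
import cv2, numpy as np
for n in ["scene","top"]:
    im=cams.get_image(n); cv2.imwrite(f"pics/{n}0.png",im[:,:,::-1])
    c=cams.calibration(n); print(n,{k:np.round(v,3).tolist() for k,v in c.items()})
print({k:np.round(v,3).tolist() for k,v in cams.calibration("wrist").items()})
s=status.read_state(); print(s["t"],s["tcp_pos"],np.round(s["tcp_rot"],3).tolist(),s["width"])
E
```

```text
pics
scene {'camera_matrix': [[416.878, 0.0, 324.204], [0.0, 416.878, 202.225], [0.0, 0.0, 1.0]], 'R': [[-0.713, 0.701, 0.003], [0.481, 0.492, -0.725], [-0.51, -0.516, -0.688]], 't': [393.842, -148.397, 1583.226]}
top {'camera_matrix': [[436.268, 0.0, 329.561], [0.0, 436.268, 192.437], [0.0, 0.0, 1.0]], 'R': [[0.066, -0.998, 0.006], [-0.976, -0.066, -0.208], [0.208, 0.008, -0.978]], 't': [-50.016, 532.263, 1332.006]}
{'camera_matrix': [[293.702, 0.0, 327.595], [0.0, 293.702, 200.225], [0.0, 0.0, 1.0]], 'T_tool_cam': [[0.0, -0.95, -0.314, 81.726], [1.0, 0.0, -0.0, 0.208], [0.0, -0.314, 0.95, -143.31], [0.0, 0.0, 0.0, 1.0]]}
0.1 [168.35793733 496.8622431  230.80126612] [[-0.947, 0.321, -0.001], [0.321, 0.947, -0.001], [0.0, -0.001, -1.0]] 85.70825910777546
```

View pics/scene0.png

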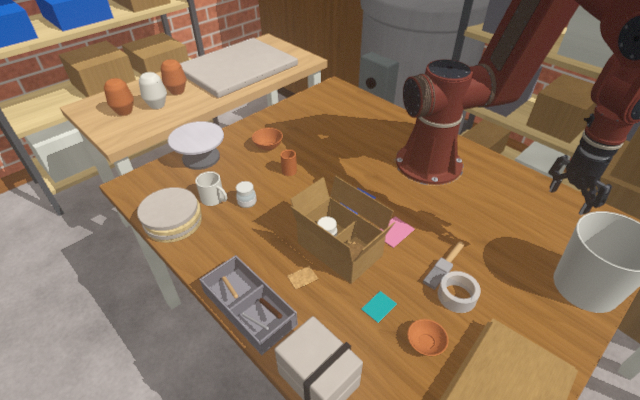

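View pics/top0.png

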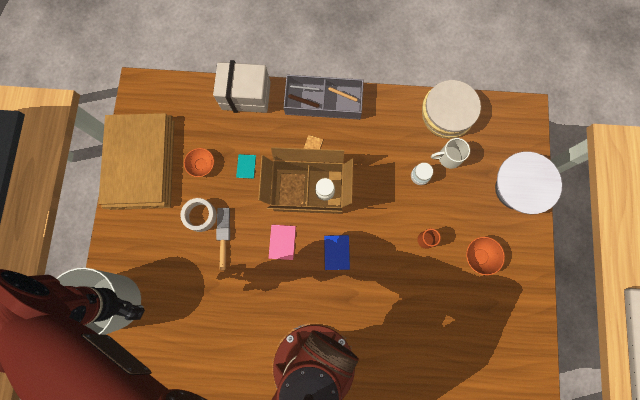

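The top view shows the carton at (308,185), with its empty left cell and cork pad at (291,188) and the jar at (325,188).
- **Beaker candidates:** the straight beaker at (431,238), the bowl at (486,255), the dish at (200,162) and the pots on the shelf. I choose (431,238).
- **Pad candidates:** cork in the cell at (291,188), small cork on the table at (313,143), and pink, turquoise and blue pads. I choose the one in the cell.

Next I'll check both choices in one close crop.

```bash
cat > h.py <<'E'
from plant import status, cams, manip
import cv2, numpy as np
def ray(cal,px,z):
    K=np.array(cal["camera_matrix"]);R=np.array(cal["R"]);t=np.array(cal["t"])
    c=-R.T@t; d=R.T@np.linalg.inv(K)@np.array([px[0],px[1],1.]); return c+d*(z-c[2])/d[2]
def proj(cal,X):
    K=np.array(cal["camera_matrix"]);p=K@(np.array(cal["R"])@np.array(X,float)+np.array(cal["t"])); return p[:2]/p[2]
def wristcal():
    s=status.read_state(); c=cams.calibration("wrist"); T=np.array(c["T_tool_cam"])
    Rt=np.array(s["tcp_rot"]); Rc=Rt@T[:3,:3]; o=Rt@T[:3,3]+np.array(s["tcp_pos"])
    return dict(camera_matrix=c["camera_matrix"],R=Rc.T,t=-Rc.T@o)
E
python3 - <<'E'
from h import *
im=cv2.imread("pics/top0.png"); cal=cams.calibration("top")
cr=cv2.resize(im[120:270,250:450],None,fx=4,fy=4,interpolation=cv2.INTER_CUBIC); cv2.imwrite("pics/crop0.png",cr)
hsv=cv2.cvtColor(im,cv2.COLOR_BGR2HSV)
m=cv2.inRange(hsv,(0,130,60),(12,255,255))
n,l,st,ce=cv2.connectedComponentsWithStats(m)
for i in range(1,n):
    if st[i,4]>60 and 350>ce[i][0]>180 or st[i,4]>60 and ce[i][0]>400: print(st[i],ce[i])
x=proj(cal,(0,0,0)); print(x)
print("beaker rim guess",ray(cal,(431,236),80), "pad",ray(cal,(291,188),8),"jar",ray(cal,(325,184),75))
E
```

```text
[289  95  30  12 101] [303.23762376 100.3960396 ]
[183 148  32  29 713] [198.73352034 162.04488079]
[417 228  24  21 372] [428.72043011 238.15860215]
[ 466  236   41   40 1201] [485.23397169 255.42880933]
[286 268  19   9  62] [296.29032258 272.14516129]
[ 272  324   83   76 2011] [306.80208851 359.03828941]
[313.17921927 366.76734257]
beaker rim guess [ 414.12825443 -333.7854324    80.        ] pad [551.0062382  114.04627143   8.        ] jar [556.55744767   1.70139492  75.        ]
```

View pics/crop0.png

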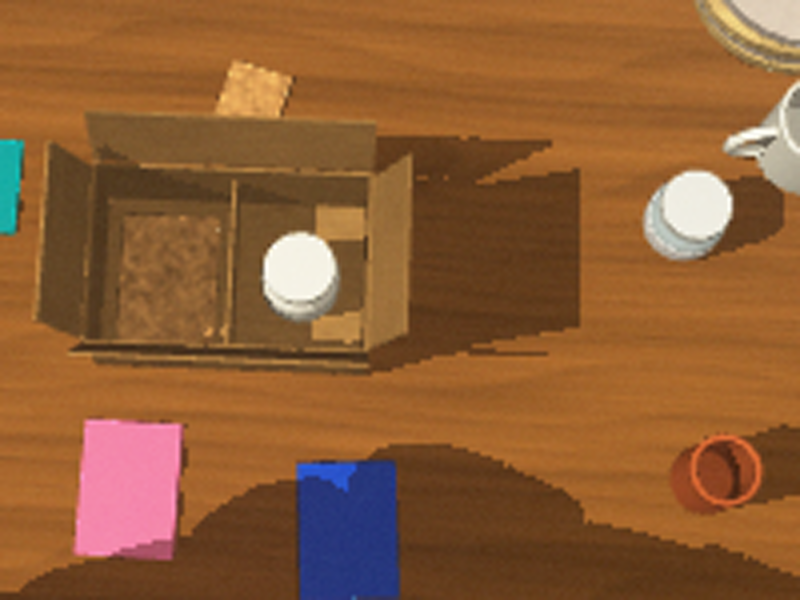

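The crop shows the open beaker rim at crop (726,470), which is full pixel (431.5,237.5). The cork pad lies in the left cell, the jar in the right, and all flaps are open. The creases meet at about crop (97,165), (370,178), (363,348) and (88,343).

```bash
python3 - <<'E'
from h import *
cal=cams.calibration("top"); P=lambda x,y:(x/4+250-.4,y/4+120-.4)
c=[ray(cal,P(*p),100) for p in [(97,165),(370,178),(363,348),(88,343)]]
for p in c: print("corner",np.round(p[:2],1))
ctr=np.mean(c,0); yv=((c[0]-c[1])+(c[3]-c[2]))[:2]; yaw=np.arctan2(-yv[0],yv[1]); print("ctr",ctr,"yaw",yaw)
print(np.linalg.norm(c[0]-c[1]),np.linalg.norm(c[1]-c[2]))
for p in [(122,213),(221,218),(217,340),(118,340)]: print("pad",np.round(ray(cal,P(*p),8)[:2],1))
print("divider",ray(cal,P(234,182),73),ray(cal,P(230,342),73))
print("beaker",ray(cal,P(726,470),80)); print("glaze",ray(cal,P(697,206),70)); print("jar",ray(cal,P(300,262),75))
R=np.array([[np.cos(yaw),-np.sin(yaw)],[np.sin(yaw),np.cos(yaw)]])
C=-np.array(cal["R"]).T@np.array(cal["t"]); print("cam",C)
def ang(px,axis,sg,off):
    # point at local coordinate along axis = sg*(off+ L*-cos a), z=100+L sin a
    best=[]
    for z in np.linspace(100,172,300):
        X=ray(cal,P(*px),z); l=R.T@(X[:2]-ctr[:2]); u=sg*l[axis]-off
        best.append((abs(np.hypot(u,z-100)-72),np.arctan2(z-100,-u),z,u))
    print(px,np.round(sorted(best)[0],3))
ang((42,232),1,1,110); ang((410,244),1,-1,110); ang((231,118),0,1,72); ang((220,362),0,-1,72)
for n,q in (("mug",(452,153)),("bowl",(486,255)),("tape",(198,214)),("dish",(200,162)),("brush",(223,240))): print(n,ray(cal,q,30))
E
```

```text
corner [614.  165.7]
corner [618.  -47.7]
corner [483.1 -50.5]
corner [472.8 159.5]
ctr [547.00074843  56.76277843 100.        ] yaw 0.033739003015733626
213.4936321142555 134.91844938937882
pad [600.  154.5]
pad [601.3  72.2]
pad [498.4  67.4]
pad [492.9 148.2]
divider [615.01369578  59.651691    73.        ] [485.76323679  52.8703111   73.        ]
beaker [ 410.77110093 -334.1519176    80.        ]
glaze [ 621.16377918 -309.62792315   70.        ]
jar [552.92446861   2.71469672  75.        ]
cam [ 245.46851394  -24.88415298 1413.92044118]
(42, 232) [7.50000e-02 1.92200e+00 1.67666e+02 2.48230e+01]
(410, 244) [6.10000e-02 1.93600e+00 1.67184e+02 2.57210e+01]
(231, 118) [1.40000e-02 1.83100e+00 1.69592e+02 1.85180e+01]
(220, 362) [6.00000e-02 1.87500e+00 1.68629e+02 2.15740e+01]
mug [ 700.69734081 -409.96456658   30.        ]
bowl [ 372.01935002 -519.79379254   30.        ]
tape [441.03539571 401.72049969  30.        ]
dish [613.23957578 417.43718895  30.        ]
brush [363.62702413 312.20707688  30.        ]
```

Plan: carton centre (547,57) with yaw about 0.034, pad at (548,110), beaker at (411,-334). I'll turn the tool so its y axis lies along world x (camera towards -y), and go above the beaker.

Request:
carry_out(rows="0.243 -0.831 0.0 0 0 1.9 100;0.243 -0.831 0.0 0 0 1.9 100;0.243 -0.831 0.0 0 0 1.9 100;0.243 -0.831 0.0 0 0 1.9 100;0.243 -0.831 0.0 0 0 1.9 100;0.243 -0.831 0.0 0 0 1.9 100;0.243 -0.831 0.0 0 0 1.9 100;0.243 -0.831 0.0 0 0 1.9 100", force=30)

```text
t: 0.9
tcp_pos: [266.2, 173.5, 231.9]
tcp_rot: [[-0.776, -0.631, 0.0], [-0.631, 0.776, -0.0], [-0.0, -0.0, -1.0]]
contact_force: [0.8, 0.7, 0.2]
width: 85.3
gripper_force: 0.0
```

Request:
carry_out(rows="0.145 -0.507 -0.03 0 0 0.88 100;0.145 -0.507 -0.03 0 0 0.88 100;0.145 -0.507 -0.03 0 0 0.88 100;0.145 -0.507 -0.03 0 0 0.88 100;0.145 -0.507 -0.03 0 0 0.88 100;0.145 -0.507 -0.03 0 0 0.88 100;0.145 -0.507 -0.03 0 0 0.88 100;0.145 -0.507 -0.03 0 0 0.88 100")

```text
t: 1.7
tcp_pos: [353.5, -120.3, 214.5]
tcp_rot: [[-0.007, -1.0, 0.0], [-1.0, 0.007, 0.0], [-0.0, -0.0, -1.0]]
contact_force: [2.0, 1.7, 0.1]
width: 85.4
gripper_force: 0.0
```

Request:
carry_out(rows="0.057 -0.213 -0.065 0 0 0 100;0.057 -0.213 -0.065 0 0 0 100;0.057 -0.213 -0.065 0 0 0 100;0.057 -0.213 -0.065 0 0 0 100;0.057 -0.213 -0.065 0 0 0 100;0.057 -0.213 -0.065 0 0 0 100;0.057 -0.213 -0.065 0 0 0 100;0.057 -0.213 -0.065 0 0 0 100")

```text
t: 2.5
tcp_pos: [410.4, -331.0, 149.7]
tcp_rot: [[-0.012, -1.0, -0.0], [-1.0, 0.012, 0.001], [-0.001, 0.0, -1.0]]
contact_force: [0.0, -0.0, 0.4]
width: 85.3
gripper_force: 0.0
```

```bash
python3 - <<'E'
from h import *
s=status.read_state(); print(s["t"],s["tcp_pos"],np.round(s["tcp_rot"],3).tolist())
c=wristcal(); im=cams.get_image("wrist")[:,:,::-1]; cv2.imwrite("pics/w1.png",im)
m=cv2.inRange(cv2.cvtColor(np.ascontiguousarray(im),cv2.COLOR_BGR2HSV),(0,130,50),(12,255,255))
n,l,st,ce=cv2.connectedComponentsWithStats(m)
for i in range(1,n):
    if st[i,4]>200: print(st[i],ce[i])
print("pred rim",proj(c,(411,-334,80)),proj(c,(411-28,-334,80)),proj(c,(411+28,-334,80)),proj(c,(411,-362,80)),proj(c,(411,-306,80)))
E
```

```text
2.5 [ 410.38063979 -330.95660824  149.74479314] [[-0.012, -1.0, -0.0], [-1.0, 0.012, 0.001], [-0.001, 0.0, -1.0]]
[ 310    0  148   50 5230] [382.69617591  19.98011472]
[ 292  157   72   86 4673] [327.57800128 200.92189172]
[414 278  25  49 351] [426.28490028 299.47578348]
[ 588  345   52   55 1884] [620.68046709 371.28821656]
[279 351  63  18 343] [307.69387755 360.63265306]
pred rim [325.29301309 208.37125265] [361.62421797 207.96654322] [288.99017111 208.77564613] [324.75981915 172.82584819] [325.78635562 241.25996046]
```

View pics/w1.png

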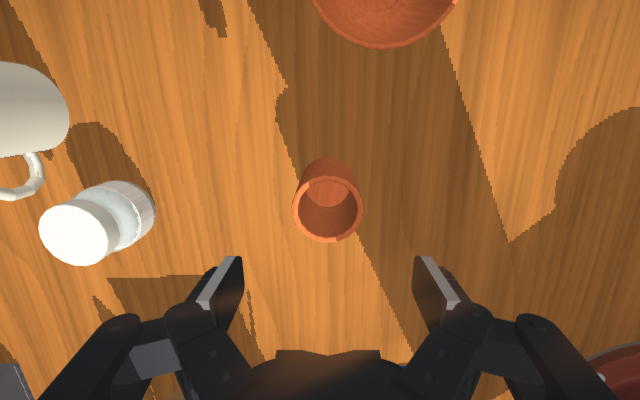

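The beaker rim is centred at pixel (328,208), so it stands at about (409,-333), matching the first measurement. Nothing else is within finger reach. Descending and gripping.

Request:
carry_out(rows="-0.001 -0.002 -0.04 0 0 0 100;-0.001 -0.002 -0.08 0 0 0 100;-0.001 -0.002 -0.112 0 0 0 100;-0.001 -0.002 -0.112 0 0 0 100;-0.001 -0.002 -0.112 0 0 0 30;-0.001 -0.002 -0.112 0 0 0 30;-0.001 -0.002 -0.112 0 0 0 30;-0.001 -0.002 -0.112 0 0 0 30", force=30)

```text
t: 3.35
tcp_pos: [410.8, -335.0, 39.9]
tcp_rot: [[-0.012, -1.0, 0.002], [-1.0, 0.012, -0.002], [0.002, -0.002, -1.0]]
contact_force: [-1.6, 2.5, 6.9]
width: 55.3
gripper_force: 31.1
```

Request:
carry_out(rows="0 0 0.03 0 0 0 30;0 0 0.07 0 0 0 30;0 0.02 0.12 0 0 0 30;0.01 0.06 0.165 0 0 0 30;0.02 0.10 0.2 0 0 0 30;0.035 0.145 0.2 0 0 0 30;0.05 0.19 0.2 0 0 0 30;0.065 0.235 0.2 0 0 0 30")

```text
t: 4.15
tcp_pos: [473.3, -104.3, 240.1]
tcp_rot: [[-0.013, -1.0, 0.004], [-1.0, 0.013, -0.002], [0.001, -0.004, -1.0]]
contact_force: [1.2, -0.3, -1.6]
width: 55.1
gripper_force: 33.0
```

Request:
carry_out(rows="0.015 0.04 0.01 0 0 0 30;0.03 0.08 0.01 0 0 0 30;0.045 0.12 0.01 0 0 0 30;0.06 0.165 0.01 0 0 0 30;0.073 0.21 0.01 0 0 0 30;0.073 0.21 0.01 0 0 0 30;0.073 0.21 0.01 0 0 0 30")

```text
t: 4.85
tcp_pos: [545.5, 105.2, 248.7]
tcp_rot: [[-0.01, -1.0, 0.002], [-1.0, 0.01, -0.0], [0.0, -0.002, -1.0]]
contact_force: [-0.7, -0.5, -1.9]
width: 55.6
gripper_force: 33.0
```

```bash
python3 - <<'E'
from h import *
s=status.read_state(); print(s["t"],s["tcp_pos"],s["contact_force"],s["width"])
c=wristcal(); im=cams.get_image("wrist")[:,:,::-1]; cv2.imwrite("pics/w2.png",im)
for n,p in dict(padc=(548,110.5,8),fl=(613.2,169.4,100),nl=(469.2,164.5,100),fr=(624.8,-50.5,100),nr=(480.8,-55.4,100)).items(): print(n,proj(c,p))
E
```

```text
4.85 [545.50336583 105.23214489 248.70674353] [-0.73665734 -0.45672955 -1.90136614] 55.631097135720395
padc [325.1964192  170.73748417]
fl [265.76700795 242.10134795]
nl [397.21476878 236.96011342]
fr [233.13076439  12.05804029]
nr [400.21744196   3.53892172]
```

View pics/w2.png

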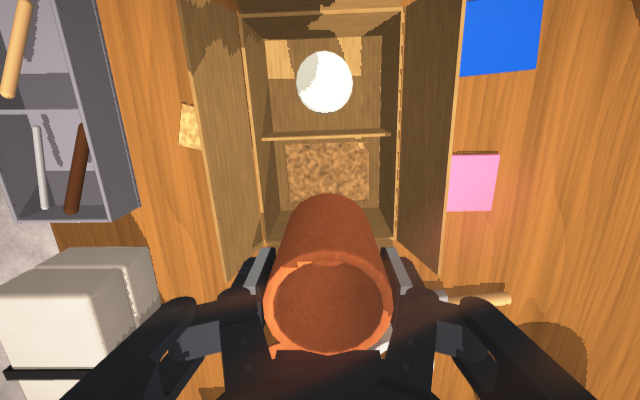

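The image shows the beaker held upright. The empty cell opening lies between (266,240) and (397,240), with the pad at (285–370, 141+), centred at x≈547. Descending part-way.

Request:
carry_out(rows="0 0 -0.03 0 0 0 30;0 0 -0.06 0 0 0 30;0 0 -0.09 0 0 0 30;0 0 -0.12 0 0 0 30;0 0 -0.15 0 0 0 30;0 0 -0.175 0 0 0 30;0 0 -0.185 0 0 0 30;0 0 -0.185 0 0 0 30")

```text
t: 5.7
tcp_pos: [544.7, 103.1, 62.2]
tcp_rot: [[-0.014, -1.0, -0.002], [-1.0, 0.014, -0.0], [0.0, 0.002, -1.0]]
contact_force: [-0.5, 0.9, -1.0]
width: 55.2
gripper_force: 33.0
```

Request:
carry_out(rows="0.002 0.007 -0.002 0 0 0 30;0.002 0.007 -0.006 0 0 0 30;0.002 0.007 -0.009 0 0 0 30;0.002 0.007 -0.011 0 0 0 30;0.002 0.007 -0.012 0 0 0 30;0.002 0.007 -0.013 0 0 0 30;0.002 0.007 -0.013 0 0 0 30")

```text
t: 6.4
tcp_pos: [547.4, 111.2, 49.5]
tcp_rot: [[-0.012, -1.0, -0.0], [-1.0, 0.012, -0.0], [0.0, 0.0, -1.0]]
contact_force: [0.7, -0.1, -0.9]
width: 55.2
gripper_force: 33.1
```

Request:
carry_out(rows="0 0 -0.001 0 0 0 30;0 0 -0.002 0 0 0 30;0 0 -0.003 0 0 0 30;0 0 -0.003 0 0 0 30")

```text
t: 6.8
tcp_pos: [547.6, 111.3, 47.9]
tcp_rot: [[-0.012, -1.0, 0.001], [-1.0, 0.012, 0.0], [-0.0, -0.001, -1.0]]
contact_force: [-4.9, -0.2, 16.5]
width: 55.0
gripper_force: 34.3
```

Contact felt. I'll ease off slightly and release.

Request:
carry_out(rows="0 0 0.001 0 0 0 30;0 0 0.001 0 0 0 82;0 0 0.001 0 0 0 82;0 0 0.001 0 0 0 82;0 0 0.001 0 0 0 82;0 0 0.001 0 0 0 82;0 0 0.001 0 0 0 82")

```text
t: 7.5
tcp_pos: [547.4, 111.2, 47.5]
tcp_rot: [[-0.012, -1.0, -0.0], [-1.0, 0.012, -0.0], [0.0, 0.0, -1.0]]
contact_force: [0.2, -0.6, 0.7]
width: 70.3
gripper_force: 0.0
```

Request:
carry_out(rows="0 0 0.015 0 0 0 82;0 0 0.04 0 0 0 82;0 0 0.08 0 0 0 82;0 0 0.12 0 0 0 40;0 0 0.16 0 0 0 0;0 0 0.175 0 0 0 0;0 0 0.175 0 0 0 0;0 0 0.175 0 0 0 0")

```text
t: 8.3
tcp_pos: [547.2, 111.1, 221.9]
tcp_rot: [[-0.012, -1.0, -0.0], [-1.0, 0.012, -0.0], [0.0, 0.0, -1.0]]
contact_force: [-0.5, -0.0, -1.0]
width: 0.1
gripper_force: 0.0
```

```bash
python3 - <<'E'
from h import *
s=status.read_state(); print(s["t"],s["tcp_pos"],s["contact_force"],s["width"])
c=wristcal(); im=cams.get_image("wrist")[:,:,::-1]; t=cams.get_image("top")[:,:,::-1]; sc=cams.get_image("scene")[:,:,::-1]
f=lambda a:cv2.resize(np.ascontiguousarray(a),(400,300),interpolation=cv2.INTER_CUBIC)
cv2.imwrite("pics/m3.png",np.vstack([np.hstack([f(im),f(t[110:230,230:390])]),np.hstack([f(sc[150:300,260:460]),f(im[0:300,120:520])])]))
E
```

```text
8.3 [547.22625932 111.13283991 221.92185963] [-0.46267784 -0.01138119 -0.99354547] 0.12055726452920489
```

View pics/m3.png

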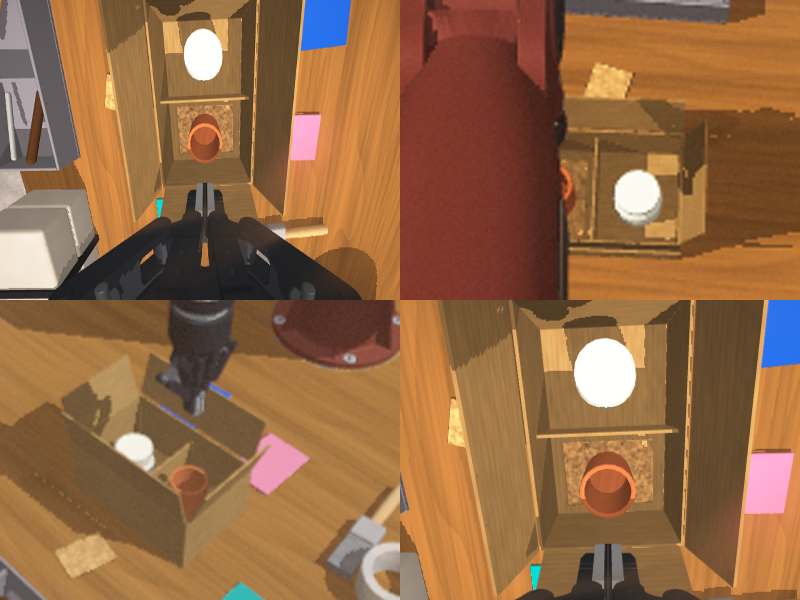

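The beaker stands upright and released on the pad, and all four flaps are open. Now the left end flap: I'll go outside it with the fingers shut.

Request:
carry_out(rows="-0.002 0.04 0 0 0 0 0;-0.002 0.08 0 0 0 0 0;-0.002 0.12 0 0 0 0 0;-0.002 0.125 -0.03 0 0 0 0;-0.002 0.125 -0.072 0 0 0 0;-0.002 0.125 -0.072 0 0 0 0;-0.002 0.105 -0.072 0 0 0 0;-0.002 0.085 -0.072 0 0 0 0")

```text
t: 9.25
tcp_pos: [545.4, 195.8, 151.2]
tcp_rot: [[-0.012, -1.0, -0.001], [-1.0, 0.012, 0.0], [-0.0, 0.001, -1.0]]
contact_force: [-0.1, -0.2, 1.6]
width: 0.1
gripper_force: 0.4
```

Request:
carry_out(rows="0 -0.017 0 0 0 0 0;0 -0.036 -0.003 0 0 0 0;0 -0.050 -0.010 0 0 0 0;0 -0.060 -0.020 0 0 0 0;0 -0.067 -0.032 0 0 0 0;0 -0.070 -0.042 0 0 0 0;0 -0.070 -0.046 0 0 0 0;0 -0.070 -0.046 0 0 0 0")

```text
t: 10.05
tcp_pos: [544.9, 126.3, 103.7]
tcp_rot: [[-0.012, -1.0, -0.001], [-1.0, 0.012, -0.0], [0.0, 0.001, -1.0]]
contact_force: [-0.3, 0.7, 0.9]
width: 0.1
gripper_force: 0.0
```

Request:
carry_out(rows="0 0 0.04 0 0 0 0;0 0 0.08 0 0 0 0;0 -0.03 0.115 0 0 0 0;0.003 -0.08 0.115 0 0 0 0;0.005 -0.13 0.115 0 0 0 0;0.005 -0.18 0.115 0 0 0 0;0.005 -0.23 0.115 0 0 0 0;0.005 -0.255 0.115 0 0 0 0")

```text
t: 10.85
tcp_pos: [550.5, -132.0, 219.6]
tcp_rot: [[-0.014, -1.0, 0.0], [-1.0, 0.014, -0.001], [0.001, -0.0, -1.0]]
contact_force: [-0.3, 1.2, 0.3]
width: -0.1
gripper_force: 0.0
```

```bash
python3 - <<'E'
from h import *
s=status.read_state(); print(s["t"],s["tcp_pos"],s["contact_force"])
t=cams.get_image("top")[:,:,::-1]; sc=cams.get_image("scene")[:,:,::-1]
f=lambda a:cv2.resize(np.ascontiguousarray(a),(400,300),interpolation=cv2.INTER_CUBIC)
cv2.imwrite("pics/m4.png",np.hstack([f(t[110:230,230:390]),f(sc[150:300,260:460])]))
E
```

```text
10.85 [ 550.45421945 -131.96377261  219.58878967] [-0.26329943  1.23785003  0.26722156]
```

View pics/m4.png

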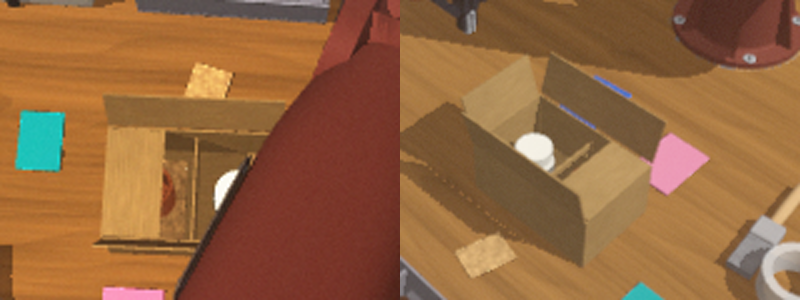

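The left end flap lies level, and the beaker is still upright under it. Now the right end flap.

Request:
carry_out(rows="0 0 -0.04 0 0 0 0;0 0 -0.07 0 0 0 0;0 0 -0.07 0 0 0 0;0 0.02 -0.07 0 0 0 0;0 0.04 -0.07 0 0 0 0;0 0.06 -0.07 0 0 0 0;0 0.066 -0.07 0 0 0 0;0 0.066 -0.07 0 0 0 0")

```text
t: 11.75
tcp_pos: [551.1, -61.8, 150.7]
tcp_rot: [[-0.01, -1.0, 0.001], [-1.0, 0.01, -0.0], [0.0, -0.001, -1.0]]
contact_force: [-1.1, -0.1, 0.0]
width: -0.2
gripper_force: 0.0
```

Request:
carry_out(rows="0 0.017 -0.003 0 0 0 0;0 0.031 -0.010 0 0 0 0;0 0.042 -0.020 0 0 0 0;0 0.049 -0.032 0 0 0 0;0 0.052 -0.042 0 0 0 0;0 0.052 -0.0465 0 0 0 0;0 0.052 -0.0465 0 0 0 0;0 0.052 -0.0465 0 0 0 0")

```text
t: 12.55
tcp_pos: [549.9, -10.4, 103.0]
tcp_rot: [[-0.012, -1.0, -0.001], [-1.0, 0.012, 0.001], [-0.001, 0.001, -1.0]]
contact_force: [-4.4, 4.2, 7.9]
width: -0.1
gripper_force: 3.7
```

Request:
carry_out(rows="0 0 0.04 0 0 0 0;0 0 0.08 0 0 0 0;-0.02 0.02 0.115 0 0 0 0;-0.06 0.045 0.115 0 0 0 0;-0.10 0.067 0.115 0 0 0 0;-0.14 0.067 0.115 0 0 0 0;-0.14 0.067 0.115 0 0 0 0;-0.14 0.067 0.09 0 0 0 0")

```text
t: 13.35
tcp_pos: [412.1, 55.9, 194.9]
tcp_rot: [[-0.012, -1.0, 0.006], [-1.0, 0.012, -0.0], [0.0, -0.006, -1.0]]
contact_force: [0.1, -0.8, -0.6]
width: -0.2
gripper_force: 0.0
```

```bash
python3 - <<'E'
from h import *
s=status.read_state(); print(s["t"],s["tcp_pos"],s["contact_force"])
t=cams.get_image("top")[:,:,::-1]; sc=cams.get_image("scene")[:,:,::-1]
f=lambda a:cv2.resize(np.ascontiguousarray(a),(400,300),interpolation=cv2.INTER_CUBIC)
cv2.imwrite("pics/m5.png",np.hstack([f(t[110:230,230:390]),f(sc[150:300,260:460])]))
E
```

```text
13.35 [412.11708798  55.92350782 194.94686646] [ 0.14601256 -0.79260035 -0.64688781]
```

View pics/m5.png

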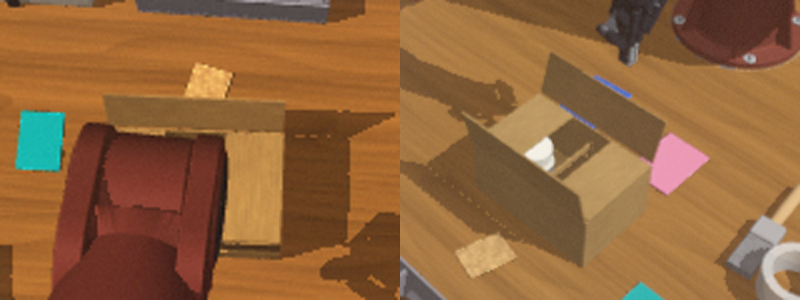

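Both end flaps are level and both side flaps are still up. Now the near side flap.

Request:
carry_out(rows="0 0 -0.039 0 0 0 0;0 0 -0.039 0 0 0 0;0.02 0 -0.039 0 0 0 0;0.04 0 -0.039 0 0 0 0;0.049 0 -0.039 0 0 0 0;0.049 0 -0.039 0 0 0 0")

```text
t: 14.05
tcp_pos: [460.7, 55.9, 154.8]
tcp_rot: [[-0.013, -1.0, 0.001], [-1.0, 0.013, -0.0], [0.0, -0.001, -1.0]]
contact_force: [0.4, 0.2, -0.1]
width: -0.2
gripper_force: 0.0
```

Request:
carry_out(rows="0.017 0 -0.003 0 0 0 0;0.031 0 -0.010 0 0 0 0;0.042 0 -0.020 0 0 0 0;0.049 0 -0.032 0 0 0 0;0.052 0 -0.042 0 0 0 0;0.052 0 -0.0465 0 0 0 0;0.052 0 -0.0475 0 0 0 0;0.052 0 -0.0475 0 0 0 0")

```text
t: 14.85
tcp_pos: [510.8, 56.1, 107.0]
tcp_rot: [[-0.012, -1.0, -0.0], [-1.0, 0.012, -0.0], [0.0, 0.0, -1.0]]
contact_force: [-2.7, -1.4, 7.3]
width: -0.1
gripper_force: 4.0
```

Request:
carry_out(rows="0 0 0.04 0 0 0 0;0 0 0.08 0 0 0 0;0.02 0 0.115 0 0 0 0;0.065 0 0.115 0 0 0 0;0.11 0 0.115 0 0 0 0;0.155 0 0.115 0 0 0 0;0.17 0 0.115 0 0 0 0;0.17 0 0.115 0 0 0 0")

```text
t: 15.65
tcp_pos: [682.2, 56.0, 219.8]
tcp_rot: [[-0.013, -1.0, -0.002], [-1.0, 0.013, -0.0], [0.0, 0.002, -1.0]]
contact_force: [-1.1, -0.1, -0.4]
width: -0.1
gripper_force: 0.0
```

Request:
carry_out(rows="0 0 -0.035 0 0 0 0;0 0 -0.067 0 0 0 0;0 0 -0.067 0 0 0 0;-0.02 0 -0.067 0 0 0 0;-0.04 0 -0.067 0 0 0 0;-0.048 0 -0.067 0 0 0 0;-0.048 0 -0.067 0 0 0 0")

```text
t: 16.35
tcp_pos: [632.9, 56.2, 156.4]
tcp_rot: [[-0.012, -1.0, 0.001], [-1.0, 0.012, -0.0], [0.0, -0.001, -1.0]]
contact_force: [-0.9, -0.3, 1.1]
width: -0.1
gripper_force: 0.0
```

Request:
carry_out(rows="-0.017 0 -0.003 0 0 0 0;-0.031 0 -0.010 0 0 0 0;-0.042 0 -0.020 0 0 0 0;-0.049 0 -0.032 0 0 0 0;-0.052 0 -0.042 0 0 0 0;-0.052 0 -0.047 0 0 0 0;-0.052 0 -0.048 0 0 0 0;-0.052 0 -0.048 0 0 0 0")

```text
t: 17.15
tcp_pos: [581.6, 56.2, 107.0]
tcp_rot: [[-0.012, -1.0, -0.001], [-1.0, 0.012, -0.0], [0.0, 0.001, -1.0]]
contact_force: [-4.0, 0.1, 6.6]
width: 0.0
gripper_force: 2.8
```

Request:
carry_out(rows="0 0 0.04 0 0 0 0;0 0 0.08 0 0 0 0;-0.03 -0.04 0.11 0 0 0 0;-0.07 -0.08 0.12 0 0 0 0;-0.10 -0.12 0.12 0 0 0 0;-0.12 -0.16 0.12 0 0 0 0;-0.14 -0.20 0.12 0 0 0 0;-0.15 -0.24 0.12 0 0 0 0")

```text
t: 17.95
tcp_pos: [430.5, -185.6, 227.4]
tcp_rot: [[-0.012, -1.0, 0.001], [-1.0, 0.012, -0.001], [0.001, -0.001, -1.0]]
contact_force: [1.6, -1.4, -0.8]
width: -0.1
gripper_force: 0.0
```

```bash
python3 - <<'E'
from h import *
s=status.read_state(); print(s["t"],s["tcp_pos"],s["contact_force"])
t=cams.get_image("top")[:,:,::-1]; sc=cams.get_image("scene")[:,:,::-1]
f=lambda a:cv2.resize(np.ascontiguousarray(a),(400,300),interpolation=cv2.INTER_CUBIC)
cv2.imwrite("pics/m6.png",np.hstack([f(t[110:230,230:390]),f(sc[150:300,260:460])]))
E
```

```text
17.95 [ 430.46635408 -185.59411586  227.42635568] [ 1.61430152 -1.37981506 -0.77048001]
```

View pics/m6.png

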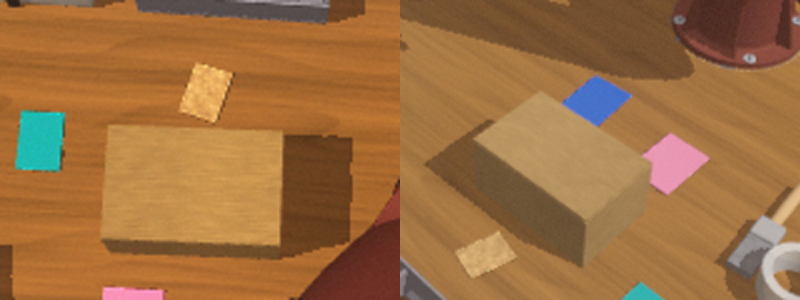

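The carton is fully closed, with all flaps level and flat in both views. Handing in.

```bash
python3 -c "
from plant import manip
print(manip.sign_off())"
```

```text
the job is handed in; nothing more can be done
None
```

The beaker was set down upright on the cork pad and released, then the end flaps and after them the side flaps were folded level; the job was handed in at about 18 s of robot time, and no verdict was returned.

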